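# Push a discarded sauce tub through the sprung flap of a counter-top waste unit

### The arm

A 6-joint arm with a two-finger parallel gripper is mounted at the origin on the work surface. World frame = base frame: x ahead of the robot, y to its left, z up, the work surface at z = 0. Lengths are in m, angles in rad, forces in N, time in s.
With the tool pointing down it reaches from about 0.425 to 0.95 m from the base axis. Payload 3.5 kg.
Tool frame: the origin (TCP) lies midway between the tips of the shut fingers; the grasp point (between the pads) lies 19 mm behind it; z points along the fingers, y is the line along which they close (so a half turn about z gives the same grasp; the last joint's range is limited). The gripper opens to 85 mm and grips with 20 to 120 N. Pads are 22 mm wide; open, the fingers measure 114 mm over their backs; the gripper's body (76 mm by 85 mm) begins 54 mm behind the grasp point. The pads swing forward as they close: fully open they stand 13 mm farther back than shut.
Start: joints at [1.074, 0.286, 1.577, -0, 1.279, -0.15], TCP at [0.229, 0.635, 0.231] pointing down, gripper open.
Joint ranges: [-2.77, 2.77], [-0.9, 2.22], [0.21, 2.48], [-1.53, 4.67], [0.24, 2.81], [-2.84, 2.84]. Speed limits (rad/s): [2.79, 2.79, 3.14, 3.14, 3.14, 3.14].

### API

Orientations are given as a unit quaternion [x, y, z, w].
In Python, from plant import get_state, read_camera, ctrl gives the robot as it stands.
- The arm moves only by the shell command python3 -m crank 'ROWS' [FORCE]. ROWS is JSON, a list of rows, each a list of 3 entries, a list of its own where there are three numbers: the shift along the tool's x, y, z in mm, then the turn about the tool's z in degrees, then the closure in counts, from 0 (fully open) to 255 (shut). In form: [[[tx, ty, tz], yaw, claw], ...]. A call has 1 to 10 rows; each row is the pose to reach, as a shift and turn from the pose commanded when the call began, along the tool's axes at that moment; what a row does not reach only later rows make up. A row lasts 1/10 s, in which the tool goes at most 50 mm and 8.59 degrees, less where a joint would pass 70% of its speed; a pose out of reach is approached as far as the arm can. A call with a gripper value outside its range is refused whole. The fingers move at their own pace and stop on an object; FORCE is the grip in N (left out, the last holds). Time passes only in rows, so rows that repeat a pose let the fingers close. It gives the time, the measured TCP pose, the force, the opening and the grip force at its end, in the units of the state.
- get_state(): the state, without advancing time (a new reading comes with each control period).
- read_camera(name): name is "side" or "top"; returns a dict with "frame" (384x512x3 uint8, blue, green, red), "range_z" (384x512 float32, m along the optical axis (not along the pixel's ray), 0 where there is no reading), "vfov" (degrees; the focal length in pixels is half the picture's height over the tangent of half this angle, whatever the lens; pixels are square), "cx", "cy" (the principal point, pixels), "origin" and "orientation" of the camera in the world. Camera axes: x right, y down, z forward; pixel columns grow to the right and rows downward; lengths in m; the calibration is good to about 2 mm. A picture is of the moment at which its call begins.
- ctrl.sign_off(): hands the job in; it is judged then, once.
The state is a dict: "time": time; "qpos": joint angles; "dq": joint speeds; "joint_efforts": joint torques, N m; "eef_pos": TCP position; "tcp_rot": TCP orientation; "contact_force": force on the tool from outside, world axes, zero at the start; "wrist_torque": the same for the moment, N m; "opening": opening from 0.0 (shut) to 1.0 (fully open); "finger_force": force on a finger pad.
Only numpy, scipy, OpenCV 4.12 (cv2) and the standard library are available. Lean on these libraries where they do the work, as an engineer would, in place of code of your own. Each camera call takes 0.05 s, during which the arm holds its last target. There are 200 camera calls.

### The job

On the steel waste unit, press the self-closing flap down and hold it open with one finger, and with the other finger push the discarded sauce tub across the deck and over the edge, so that it drops into the bin and not onto the shut flap. Push the tub only: do not pick it up or squeeze it, and leave the glass, the spoon and the little dish on the unit where they are. Then let the flap swing shut.

Things in the scene. Friction and masses are not known exactly. Their poses are not given: they have to be found in the camera images.
- unit: Fixed steel counter-top waste unit: a box with a flat, rimless deck 150 mm above the table. Origin on the table under the middle of the sill; z up; +y is the push direction, from the landing deck over the sill towards the flap's hinge; x runs along the sill. Box spans x -160 to 160, y -150 to 190 mm. Landing deck y -150 to 0. Opening x -85 to 85, y 0 to 140 mm, filled by the shut flap.
- sill (a point): Middle of the opening's near edge (the sill), on the deck's top, 150 mm above the table; axes as the unit's. The deck is 6 mm thick.
- pan (a point): Middle of the floor of the black waste pan under the opening, 18 mm above the table. Inner space 208 mm along the unit's x by 227 mm along y, unit y -66 to 161 mm, so it reaches 66 mm back under the landing deck.
- flap (a joint): Flap angle (rad): 0 shut (its top 1 mm below the deck's), growing as the free edge at the sill swings down into the pan, stop at 1.25. Flat plate 166 mm along the unit's x, 136 mm along y, 4 mm thick. A spring always shuts it: the free edge yields at about 0.8 N; at 0.7 rad about 5.5 N is needed 50 mm from the hinge. The tub's weight does not open it.
- hinge (a point): Middle of the flap's hinge line, along the far edge of the opening, 139 mm in +y from the sill and 3 mm below the deck's top; fixed to the unit.
- flap_edge (a point): Middle of the flap's free edge, on its top face; moves with the flap.
- tub: The discarded sauce tub: small round black plastic tub, 41 mm wide at the top (36 at the foot), with a wider white lid 45 mm in diameter; 28 mm tall in all, about 22 g, smooth and slides easily (friction about 0.35). Stands upright on the landing deck, 45 to 105 mm from the sill. Origin at the centre of its underside, z up.
- tub_mid (a point): Centre of the tub, 14 mm above its underside.
- glass: Green glass tumbler, 56 mm in diameter, 68 mm tall, upright at one side of the deck; leave alone. Origin at the centre of its underside.
- dish: Small white bowl-shaped dish, 54 mm in diameter, 22 mm tall, at one side of the deck; leave alone. Origin at the centre of its underside. It and the glass may have changed places.
- spoon: All-steel spoon 140 mm long, 10 mm high, lying along the unit's edge on the -x side of the landing deck; leave alone. Its x axis runs along it from handle to bowl, origin under the middle of its length.
Mind the look-alikes: they are no part of the job. What is shaped like the tub but brown is not meant.

How it is judged:
On the way, in this order (a step that is already met when the one before it is completed fails the run):
1. the flap is pressed open (free edge at least 35 mm down, 0.25 rad) while the tub still stands on the landing deck (value of joint flap above 0.25 rad and y of tub in the frame of sill below 0.003 m and z of tub in the frame of sill above -0.01 m), for 0.1 s.
2. the tub has gone down through the opening while the flap is still held open (value of joint flap above 0.2 rad and z of tub_mid in the frame of sill below -0.03 m), for 0.02 s.
At the end, for the whole second after the job is handed in: The tub lies at rest in the waste pan below the flap, the flap is shut (within 0.06 rad), and the glass, dish and spoon are within 20 mm of where they stood (z of tub_mid in the frame of unit below 0.08 m and x of tub_mid in the frame of unit between -0.105 and 0.105 m and y of tub_mid in the frame of unit between -0.067 and 0.162 m and linear speed of tub below 0.05 m/s and value of joint flap below 0.06 rad and distance of each of glass, dish, spoon from where it was at the start of the episode below 0.02 m); the robot touches nothing.
It fails at once if the tub is picked up (its centre more than 18 mm higher than when it stands on the deck) (z of tub_mid in the frame of sill above 0.032 m).
It fails at once if the tub is squeezed (more than 18 N from the fingers) (contact force between the fingers and tub above 18 N).
It fails at once if the tub is put on the shut flap (y of tub in the frame of sill above 0.006 m and z of tub in the frame of sill above -0.01 m and value of joint flap below 0.12 rad).
It fails at once if the glass, dish or spoon is pushed about (distance of any of glass, dish, spoon from where it was at the start of the episode above 0.02 m).
It also fails if it takes over 40 s, if anything falls off the work surface, if the arm or the gripper's body presses on something with over 40 N, if the wrist force passes 120 N, or if a joint passes its speed limit or range.

## Working session

There is one attempt and no reset: what is moved stays moved. The work goes in short steps, Python scripts to look and compute and a shell command to move; the robot and the scene stay as the last step left them, time stands still between calls to the robot, and variables do not carry over. Pictures are saved under pics/ and viewed, at most 10 in all, crops included, and the job is handed in when it is done.

```bash
mkdir -p pics; cat > h.py <<'E'
import numpy as np,cv2
from scipy.spatial.transform import Rotation as R
from plant import get_state, read_camera, ctrl
def f(c): return c["frame"].shape[0]/2/np.tan(np.radians(c["vfov"])/2)
def cloud(c):
    z=c["range_z"].astype(float);h,w=z.shape;u,v=np.meshgrid(np.arange(w),np.arange(h))
    P=np.stack([(u-c["cx"])/f(c)*z,(v-c["cy"])/f(c)*z,z],-1)
    return P@R.from_quat(c["orientation"]).as_matrix().T+c["origin"]
def plane(c,u,v,zp):
    d=R.from_quat(c["orientation"]).as_matrix()@np.array([(u-c["cx"])/f(c),(v-c["cy"])/f(c),1]);o=np.array(c["origin"])
    return o+d*(zp-o[2])/d[2]
E
python3 - <<'E'
from h import *
for n in("top","side"):
    c=read_camera(n);np.save(n+".npy",c,allow_pickle=True);cv2.imwrite(f"pics/{n}.png",c["frame"])
    print(n,c["origin"],c["orientation"],c["vfov"],c["cx"],c["cy"])
s=get_state();print({k:s[k] for k in s})
E
```

```text
top [ 0.39778042 -0.01395797  0.91862014] [-0.64366912  0.75861326 -0.07806806  0.06404185] 54.679585658019036 255.9470605700442 194.692465182584
side [-0.04461819 -0.61592699  0.86289423] [ 0.83270501 -0.36801635  0.15827845 -0.38224896] 43.175748727767285 254.8264461204769 189.68387517448969
{'time': 0.1, 'qpos': array([ 1.07398667e+00,  2.87121542e-01,  1.57804866e+00, -3.55272817e-05,
        1.27860935e+00, -1.50001097e-01]), 'dq': array([ 3.46326407e-04, -1.33045646e-04, -2.43194052e-03,  6.19260121e-05,
       -8.13096135e-04, -3.49222162e-04]), 'joint_efforts': array([ 9.53725139e-04, -4.07295728e+01, -2.93699437e+01, -1.52204693e-04,
        3.42012318e-03, -1.26374619e-05]), 'eef_pos': array([0.22912061, 0.63428118, 0.23004608]), 'tcp_rot': array([ 1.72531407e-01,  9.85003410e-01, -1.04216937e-03, -3.31372164e-04]), 'contact_force': array([ 0.29208052,  0.18481823, -0.97993055]), 'wrist_torque': array([ 0.03653686, -0.04839831,  0.0043805 ]), 'finger_force': 0.0, 'opening': 1.001349260400081}
```

View pics/top.png

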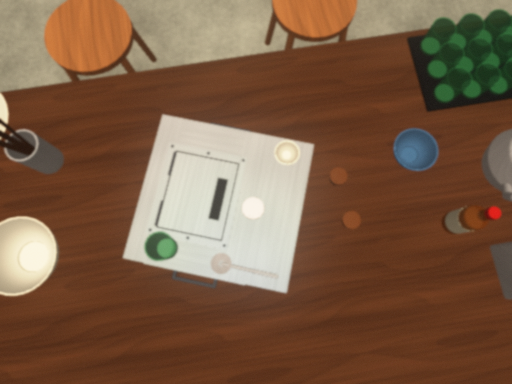

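View pics/side.png

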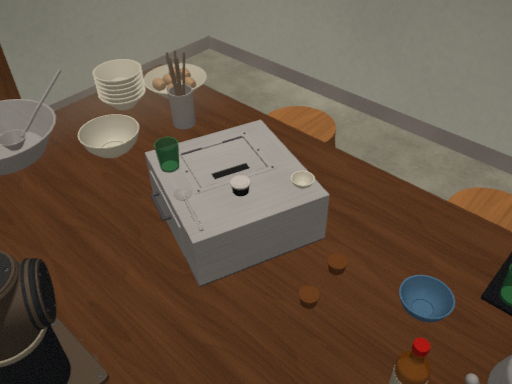

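The top view shows the unit with the opening and flap around (200,195). The white-lidded tub is at (253,207), the glass at (161,246), the dish at (287,152) and the spoon around (245,267). The brown look-alikes stand on the table at (339,175) and (351,219). The other white round things are the dish at (287,152) and the bowls at the far left. I choose (253,207): white lid, black body, on the deck.

```bash
python3 - <<'E'
from h import *
c=np.load("top.npy",allow_pickle=True).item();P=cloud(c);z=P[...,2]
roi=np.zeros(z.shape,bool);roi[100:310,110:330]=1
m=(roi&(abs(z-.15)<.012)).astype(np.uint8)
k=max(cv2.findContours(m,0,1)[0],key=cv2.contourArea)
pix=cv2.minAreaRect(k);print("deck z",np.median(z[m>0]))
box=np.array([plane(c,u,v,.15) for u,v in cv2.boxPoints(pix)]);print(pix,box.round(4))
for i in range(4):print(np.linalg.norm(box[i]-box[i-1]).round(4))
def blob(lo,hi,y0,y1,x0,x1):
    q=((z>lo)&(z<hi));w=np.zeros_like(q);w[y0:y1,x0:x1]=1;return P[q&w]
for n,a in dict(tub=(.170,.19,190,225,235,270),dish=(.162,.19,135,170,270,305),glass=(.2,.235,225,265,140,185)).items():
    b=blob(*a);print(n,len(b),b.mean(0).round(4),b.min(0).round(4),b.max(0).round(4),np.median(b[:,2]).round(4))
# corners by hand
for p in [(163,115),(314,144),(287,293),(123,258)]:print(p,plane(c,*p,.15).round(4))
cs=np.load("side.npy",allow_pickle=True).item();print("side lid",plane(cs,240,183,.178).round(4),"top lid",plane(c,253,207.5,.178).round(4))
for p in [(239,162),(222,241)]:print("sill ends?",plane(c,*p,.15).round(4))
f1=cv2.resize(c["frame"][100:310,110:330],None,fx=2.8,fy=2.8,interpolation=2);f2=cv2.resize(cs["frame"][120:240,140:340],None,fx=3,fy=3,interpolation=2)
cv2.imwrite("pics/crop.png",f1)
E
```

```text
deck z 0.1499084806324089
((219.34402465820312, 201.16387939453125), (167.27804565429688, 151.0037841796875), 11.9761323928833) [[ 0.468   0.249   0.15  ]
 [ 0.7788  0.151   0.15  ]
 [ 0.6409 -0.1909  0.15  ]
 [ 0.346  -0.068   0.15  ]]
0.3397
0.3259
0.3687
0.3195
tub 378 [ 0.5222 -0.0294  0.178 ] [ 0.5008 -0.0512  0.1715] [ 0.5444 -0.0079  0.1819] 0.178
dish 240 [ 0.6326 -0.1206  0.1684] [ 0.6025 -0.1455  0.1621] [ 0.6554 -0.0929  0.1748] 0.1693
glass 272 [0.4745 0.1606 0.2134] [0.4457 0.1297 0.2   ] [0.5006 0.1835 0.2207] 0.2162
(163, 115) [0.7635 0.131  0.15  ]
(314, 144) [ 0.6434 -0.1852  0.15  ]
(287, 293) [ 0.3443 -0.0708  0.15  ]
(123, 258) [0.4669 0.2468 0.15  ]
side lid [ 0.5177 -0.035   0.178 ] top lid [ 0.5221 -0.031   0.178 ]
sill ends? [ 0.6296 -0.0179  0.15  ]
sill ends? [0.4682 0.0427 0.15  ]
```

View pics/crop.png

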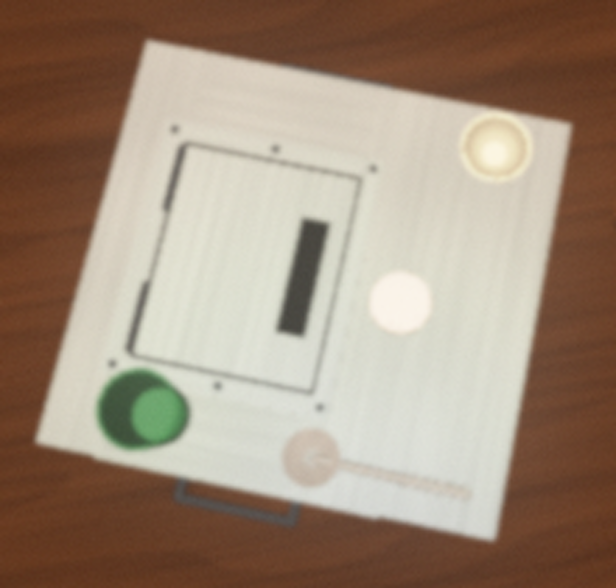

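The crop confirms the choice: the white lid is at crop (400,302), on the deck, with the sill at crop x about 335. The deck corners give edges of 338–340 by 318–320 mm, against 340 by 320 given, so the unit pose is good.

The tool can't tilt, so both fingertips always sit at the same height. One finger can't be below the deck while the other is behind the tub. My plan:
1. Push the tub to the brink with the flap shut.
2. Press the flap open (step 1).
3. Nudge the tub about 2 mm past balance.
4. Press the flap open again so the tub goes over.

```bash
cat >> h.py <<'E'
X=np.array([.9341,-.3570]);Y=np.array([.3570,.9341]);S=np.array([.5473,.0118])
def uc(p): d=np.asarray(p)[...,:2]-S; return np.stack([d@X*1e3,d@Y*1e3,np.asarray(p)[...,2]*1e3-150],-1)
def go(ux,uy,uz):
    s=get_state();t=np.r_[S+ux/1e3*X+uy/1e3*Y,(uz+150)/1e3]
    r=R.from_quat(s["tcp_rot"]);print("at",uc(s["eef_pos"]).round(1),"shift",(r.inv().apply(t-s["eef_pos"])*1e3).round(1))
def yaw():
    ty=R.from_quat(get_state()["tcp_rot"]).as_matrix()[:2,1];print("yaw err",np.degrees(np.arctan2(ty[1],ty[0])-np.arctan2(Y[1],Y[0])).round(2))
def tub():
    c=read_camera("top");P=uc(cloud(c));m=(P[...,2]>22)&(P[...,2]<32)&(abs(P[...,0]+9)<45)&(P[...,1]>-85)&(P[...,1]<50)&(c["frame"].min(-1)>150)
    n,l,st,_=cv2.connectedComponentsWithStats(m.astype(np.uint8));
    if n<2: print("no tub");return
    i=1+st[1:,4].argmax();q=np.argwhere(l==i);(v,u),rr=cv2.minEnclosingCircle(q.astype(np.float32))
    print("tub n",len(q),"mean",P[l==i].mean(0).round(1),"circ",uc(plane(c,u,v,.178)).round(1),"r px",round(rr,1),"bbox y",P[l==i][:,1].min().round(1),P[l==i][:,1].max().round(1))
E
python3 - <<'E'
from h import *
yaw();tub();go(-100,150,130);go(-9,-112,130);go(-9,-112,8)
E
```

```text
yaw err 1.05
tub n 375 mean [ -8.7 -47.4  28.2] circ [ -8.9 -47.5  28. ] r px 11.0 bbox y -69.3 -25.7
at [-519.4  468.    80.2] shift [-413.6 -325.7  -49.3]
at [-519.4  468.    80.2] shift [-499.8 -589.3  -48.8]
at [-519.4  468.    80.2] shift [-499.8 -589.    73.2]
```

```bash
python3 -m crank '[[[0,0,-50],0,255],[[-413,-326,-50],1,255],[[-413,-326,-50],1,255],[[-413,-326,-50],1,255],[[-413,-326,-50],1,255],[[-413,-326,-50],1,255],[[-413,-326,-50],1,255],[[-413,-326,-50],1,255],[[-413,-326,-50],1,255],[[-413,-326,-50],1,255]]'
python3 -m crank '[[[0,0,0],0,255],[[0,0,0],0,255],[[0,0,0],0,255],[[0,0,0],0,255]]'
python3 - <<'E'
from h import *
yaw();go(-9,-112,130);go(-9,-112,8)
E
```

```text
time: 1.15
eef_pos: [0.4673, 0.2507, 0.2812]
tcp_rot: [0.181, 0.983, 0.0, -0.0]
contact_force: [0.9, 0.2, 0.4]
opening: 0.0
finger_force: 0.0
time: 1.55
eef_pos: [0.466, 0.2538, 0.2812]
tcp_rot: [0.18, 0.984, 0.0, -0.0]
contact_force: [0.9, 0.3, 0.5]
opening: -0.0
finger_force: 0.0
yaw err 0.17
at [-162.3  197.   131.2] shift [-152.4 -309.5    1.2]
at [-162.3  197.   131.2] shift [-152.4 -309.5  123.2]
```

```bash
python3 -m crank '[[[-152,-310,0],0,255],[[-152,-310,0],0,255],[[-152,-310,0],0,255],[[-152,-310,0],0,255],[[-152,-310,0],0,255],[[-152,-310,0],0,255],[[-152,-310,0],0,255],[[-152,-310,0],0,255],[[-152,-310,0],0,255],[[-152,-310,0],0,255]]'
python3 -m crank '[[[0,0,40],0,255],[[0,0,80],0,255],[[0,0,100],0,255],[[0,0,115],0,255],[[0,0,115],0,255],[[0,0,115],0,255]]'
python3 - <<'E'
from h import *
yaw();go(-9,-60,8);tub()
c=read_camera("side");cv2.imwrite("pics/s2.png",cv2.resize(c["frame"][100:290,110:360],None,fx=3,fy=3,interpolation=2))
E
```

```text
time: 2.55
eef_pos: [0.4984, -0.0895, 0.2812]
tcp_rot: [0.18, 0.984, 0.0, -0.0]
contact_force: [-0.1, 0.9, -1.2]
opening: -0.001
finger_force: 0.0
time: 3.15
eef_pos: [0.4991, -0.0907, 0.1674]
tcp_rot: [0.18, 0.984, -0.0, 0.001]
contact_force: [0.6, 0.3, -0.4]
opening: 0.004
finger_force: 0.0
yaw err 0.13
at [  -8.4 -112.9   17.4] shift [ 0.5 52.9  9.4]
tub n 136 mean [ -8.2 -35.4  28.1] circ [ -8.7 -41.8  28. ] r px 10.3 bbox y -42.8 -25.7
```

View pics/s2.png

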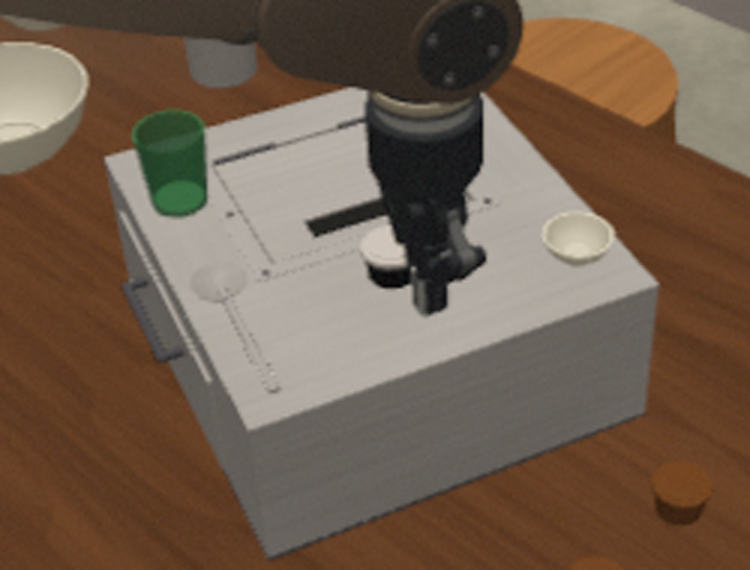

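The side crop shows the closed fingers at (430,290), behind the tub at (388,255). The glass, spoon and dish are well clear.

```bash
python3 -m crank '[[[0,0,7],0,255],[[0,10,7],0,255],[[0,20,7],0,255],[[0,28,7],0,255],[[0,36,7],0,255],[[0,43,7],0,255],[[0,49,7],0,255],[[0,53,7],0,255],[[0,55,7],0,255],[[0,55,7],0,255]]'
python3 - <<'E'
from h import *
yaw();go(-9,-45,10);tub()
E
```

```text
time: 4.25
eef_pos: [0.5181, -0.0397, 0.1593]
tcp_rot: [0.181, 0.983, 0.0, -0.0]
contact_force: [-0.6, 0.4, 0.4]
opening: 0.004
finger_force: 0.0
yaw err 0.06
at [ -8.9 -58.5   9.3] shift [ 0.  13.5 -0.7]
tub n 61 mean [-20.6 -13.3  28.2] circ [-19.5 -14.2  28. ] r px 6.9 bbox y -27.5 -1.0
```

```bash
python3 -m crank '[[[0,5,0],0,255],[[0,10,0],0,255],[[0,14,0],0,255],[[0,16,0],0,255],[[0,16,0],0,255],[[0,16,0],0,255],[[0,-10,0],0,255],[[0,-50,0],0,255],[[0,-50,-30],0,255],[[0,-50,-30],0,255]]'
python3 - <<'E'
from h import *
yaw();go(-9,-45,10);tub()
c=read_camera("side");np.save("s3.npy",c,allow_pickle=True)
c=read_camera("top");cv2.imwrite("pics/t3.png",cv2.resize(c["frame"][100:310,110:330],None,fx=2.8,fy=2.8,interpolation=2))
E
```

```text
time: 5.3
eef_pos: [0.5021, -0.0884, 0.1932]
tcp_rot: [0.182, 0.983, -0.001, 0.004]
contact_force: [-0.1, 0.4, 0.4]
opening: -0.0
finger_force: 0.0
yaw err -0.08
at [  -6.4 -109.8   43.2] shift [ 2.9 64.7 33.2]
tub n 374 mean [-8.9 -5.2 28.2] circ [-8.8 -5.1 28. ] r px 10.9 bbox y -27.0 16.4
```

View pics/t3.png

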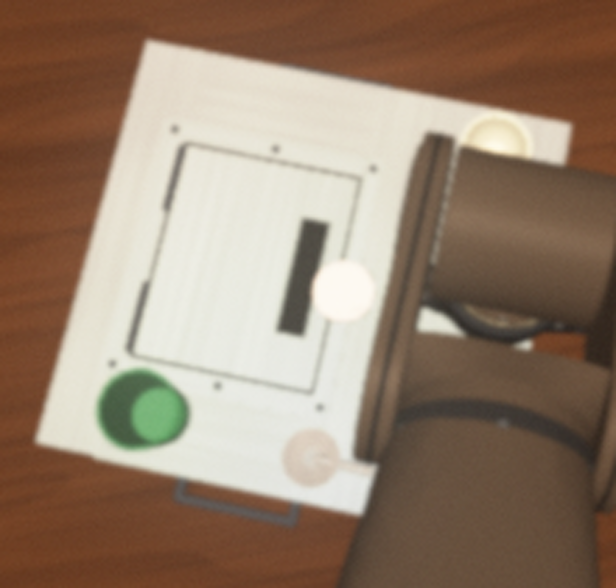

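The tub is centred on the sill line, at crop (343,291), half over the shut flap. It measures y = -5 mm, so it is stable. Now I press the flap.

```bash
python3 -m crank '[[[0,0,-40],0,255],[[0,0,-40],0,255],[[-12,40,-40],0,255],[[-24,85,-40],0,255],[[-24,130,-40],0,255],[[-24,175,-40],0,255],[[-24,198,-40],0,255],[[-24,198,-40],0,255],[[-24,198,-40],0,255],[[-24,198,-40],0,255]]'
python3 - <<'E'
from h import *
yaw();go(15,88,0);tub()
E
```

```text
time: 6.45
eef_pos: [0.5926, 0.0892, 0.2285]
tcp_rot: [0.181, 0.983, -0.0, -0.001]
contact_force: [0.7, -0.6, 0.3]
opening: 0.001
finger_force: 0.0
yaw err 0.02
at [14.7 88.5 78.5] shift [-0.4 -0.4 78.5]
tub n 373 mean [-8.9 -5.3 28.3] circ [-8.8 -5.1 28. ] r px 10.9 bbox y -26.9 16.4
```

```bash
python3 -m crank '[[[0,0,40],0,255],[[0,0,70],0,255],[[0,0,82],0,255],[[0,0,90],0,255],[[0,0,96],0,255],[[0,0,98],0,255],[[0,0,98],0,255],[[0,0,98],0,255],[[0,0,98],0,255]]'
python3 - <<'E'
from h import *
go(15,88,0);tub()
c=read_camera("top");P=uc(cloud(c))
m=(abs(P[...,0]-55)<15)&(P[...,1]>20)&(P[...,1]<130)&(P[...,2]<5)
q=P[m];a=np.polyfit(q[:,1],q[:,2],1);print("flap",len(q),np.arctan(a[0]),a)
E
```

```text
time: 7.4
eef_pos: [0.5937, 0.0899, 0.1323]
tcp_rot: [0.181, 0.983, 0.0, 0.001]
contact_force: [-2.1, 1.0, 4.5]
opening: -0.002
finger_force: 2.0
at [ 15.5  89.6 -17.7] shift [  0.5  -1.5 -17.7]
tub n 375 mean [-8.9 -5.2 28.1] circ [-8.8 -5.1 28. ] r px 10.9 bbox y -26.9 16.7
flap 258 0.5624256777261019 [  0.63033382 -67.50024152]
```

The flap is at about 0.5 rad with the tub still standing, so step 1 is met. I release the flap and go back behind the tub.

```bash
python3 -m crank '[[[0,0,-30],0,255],[[0,0,-60],0,255],[[0,0,-98],0,255],[[0,0,-98],0,255],[[10,-45,-98],0,255],[[24,-90,-98],0,255],[[24,-135,-98],0,255],[[24,-173,-98],0,255],[[24,-173,-98],0,255],[[24,-173,-98],0,255]]'
python3 -m crank '[[[0,0,30],0,255],[[0,0,55],0,255],[[0,0,69],0,255],[[0,0,69],0,255],[[0,0,69],0,255]]'
python3 - <<'E'
from h import *
yaw();go(-9,-44,10);go(-9,-35,10);tub()
E
```

```text
time: 8.5
eef_pos: [0.5091, -0.0639, 0.2287]
tcp_rot: [0.182, 0.983, 0.0, 0.0]
contact_force: [-0.5, 0.6, 0.3]
opening: 0.001
finger_force: 0.0
time: 9.0
eef_pos: [0.5097, -0.0628, 0.1607]
tcp_rot: [0.181, 0.984, -0.0, 0.0]
contact_force: [-0.1, 1.4, 0.6]
opening: 0.001
finger_force: 0.0
yaw err 0.11
at [ -8.5 -83.1  10.7] shift [ 0.4 39.1  0.7]
at [ -8.5 -83.1  10.7] shift [ 0.4 48.1  0.7]
tub n 112 mean [-8.8  8.1 28.1] circ [-8.5  3.7 28. ] r px 9.8 bbox y 1.6 16.6
```

```bash
python3 -m crank '[[[0,15,0],0,255],[[0,28,0],0,255],[[0,36,0],0,255],[[0,39,0],0,255],[[0,41,0],0,255],[[0,43,0],0,255],[[0,44,0],0,255],[[0,45,0],0,255],[[0,45,0],0,255],[[0,45,0],0,255]]'
python3 - <<'E'
from h import *
go(-9,-35,10);tub()
E
```

```text
time: 10.05
eef_pos: [0.5251, -0.0213, 0.1603]
tcp_rot: [0.181, 0.983, 0.0, -0.0]
contact_force: [-0.3, 0.6, -0.1]
opening: 0.001
finger_force: 0.0
at [ -8.9 -38.9  10.3] shift [0.1 3.9 0.3]
tub n 51 mean [-20.4   7.7  28.1] circ [-20.6   6.3  28. ] r px 5.8 bbox y -4.9 17.8
```

```bash
python3 -m crank '[[[0,1,0],0,255],[[0,2,0],0,255],[[0,3,0],0,255],[[0,4,0],0,255],[[0,4,0],0,255],[[0,-10,0],0,255],[[0,-40,0],0,255],[[0,-45,-35],0,255],[[0,-45,-68],0,255],[[0,-45,-68],0,255]]'
python3 - <<'E'
from h import *
yaw();go(15,88,78);tub()
E
```

```text
time: 11.1
eef_pos: [0.5116, -0.0653, 0.2342]
tcp_rot: [0.182, 0.983, -0.001, 0.005]
contact_force: [0.8, -0.3, 0.2]
opening: -0.001
finger_force: 0.0
yaw err -0.02
at [ -5.8 -84.8  84.2] shift [-20.7 172.8   6.4]
tub n 80 mean [-9.  16.5 28.1] circ [-8.4 13.1 28. ] r px 8.7 bbox y 11.5 23.7
```

```bash
python3 -m crank '[[[-12,40,0],0,255],[[-24,85,0],0,255],[[-24,130,0],0,255],[[-24,173,0],0,255],[[-24,173,0],0,255],[[-24,173,0],0,255],[[-24,173,30],0,255],[[-24,173,60],0,255]]'
python3 - <<'E'
from h import *
go(15,88,-28);tub()
E
```

```text
time: 11.95
eef_pos: [0.5933, 0.0883, 0.1683]
tcp_rot: [0.182, 0.983, -0.0, 0.001]
contact_force: [-0.2, -0.1, -1.0]
opening: 0.001
finger_force: 0.0
at [15.7 87.9 18.3] shift [ 0.8  0.1 46.3]
tub n 374 mean [-9.   0.9 28.3] circ [-8.8  1.1 28. ] r px 11.0 bbox y -20.5 22.9
```

```bash
python3 -m crank '[[[0,0,30],0,255],[[0,0,46],0,255],[[0,0,46],0,255],[[0,0,46],0,255],[[0,0,46],0,255],[[0,0,46],0,255],[[0,0,46],0,255],[[0,0,46],0,255],[[0,0,46],0,255],[[0,0,46],0,255]]'
python3 - <<'E'
from h import *
go(15,88,-28);tub()
c=read_camera("top");cv2.imwrite("pics/t4.png",cv2.resize(c["frame"][100:310,110:330],None,fx=2.8,fy=2.8,interpolation=2))
E
```

```text
time: 13.0
eef_pos: [0.5927, 0.0882, 0.1234]
tcp_rot: [0.181, 0.983, -0.002, -0.001]
contact_force: [-2.6, -4.2, 1.4]
opening: -0.005
finger_force: 2.2
at [ 15.1  87.5 -26.6] shift [0.1 0.5 1.4]
tub n 373 mean [-9.   1.  28.1] circ [-8.8  1.1 28. ] r px 11.0 bbox y -20.5 22.7
```

View pics/t4.png

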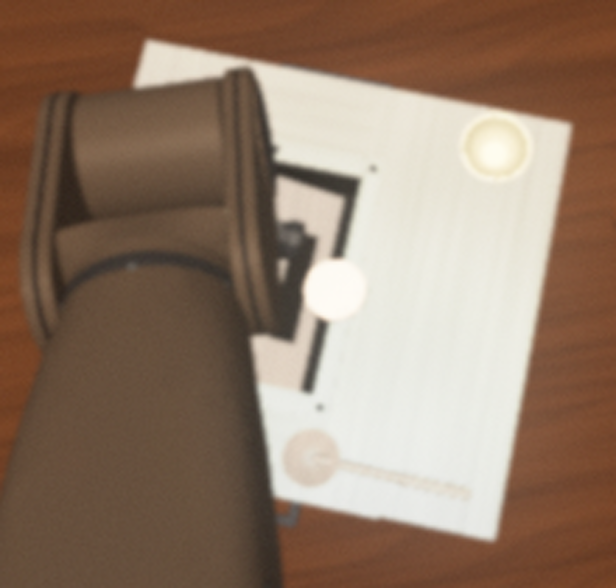

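The flap is wide open, with the dark gap at crop x 310–350. The tub is still perched on the edge at crop (335,290), so its centre is just short of the sill. I'll nudge it 2.5 mm further and press again.

```bash
python3 -m crank '[[[0,0,-30],0,255],[[0,0,-60],0,255],[[0,0,-106],0,255],[[0,0,-106],0,255],[[10,-45,-106],0,255],[[24,-90,-106],0,255],[[24,-135,-106],0,255],[[24,-173,-106],0,255],[[24,-173,-106],0,255],[[24,-173,-106],0,255]]'
python3 -m crank '[[[0,0,30],0,255],[[0,0,55],0,255],[[0,0,68],0,255],[[0,0,68],0,255],[[0,0,68],0,255],[[0,20,68],0,255],[[0,35,68],0,255],[[0,43,68],0,255],[[0,46,68],0,255],[[0,48,68],0,255]]'
python3 -m crank '[[[0,1,0],0,255],[[0,2,0],0,255],[[0,3,0],0,255],[[0,3.5,0],0,255],[[0,3.5,0],0,255],[[0,3.5,0],0,255],[[0,-10,0],0,255],[[0,-48,0],0,255],[[0,-48,-35],0,255],[[0,-48,-68],0,255]]'
python3 -m crank '[[[-12,40,0],0,255],[[-24,85,0],0,255],[[-24,130,0],0,255],[[-24,173,0],0,255],[[-24,173,0],0,255],[[-24,173,0],0,255],[[-24,173,30],0,255],[[-24,173,60],0,255]]'
python3 - <<'E'
from h import *
go(15,88,-28);tub()
E
```

```text
time: 14.1
eef_pos: [0.5091, -0.0638, 0.229]
tcp_rot: [0.182, 0.983, 0.0, 0.001]
contact_force: [0.1, 0.7, -1.4]
opening: -0.001
finger_force: 0.0
time: 15.1
eef_pos: [0.5264, -0.0181, 0.1606]
tcp_rot: [0.181, 0.984, -0.0, 0.0]
contact_force: [-0.2, 0.1, -0.3]
opening: -0.001
finger_force: 0.1
time: 16.1
eef_pos: [0.5077, -0.0647, 0.228]
tcp_rot: [0.182, 0.983, 0.0, -0.002]
contact_force: [1.2, -0.5, 1.0]
opening: 0.002
finger_force: 0.0
time: 16.9
eef_pos: [0.5938, 0.0881, 0.1692]
tcp_rot: [0.182, 0.983, -0.0, 0.002]
contact_force: [0.0, -0.6, -0.3]
opening: 0.0
finger_force: 0.0
at [16.2 87.8 19.2] shift [ 1.4  0.1 47.2]
tub n 374 mean [-8.9  4.3 28.1] circ [-9.1  4.2 28. ] r px 11.0 bbox y -17.5 26.3
```

Tub at a measured y of 4.2 mm, with about 1 mm or more of bias. Now I press with a quick stroke.

```bash
python3 -m crank '[[[0,0,40],0,255],[[0,0,50],0,255],[[0,0,50],0,255],[[0,0,50],0,255],[[0,0,50],0,255],[[0,0,50],0,255],[[0,0,50],0,255],[[0,0,50],0,255],[[0,0,50],0,255],[[0,0,50],0,255]]'
python3 - <<'E'
from h import *
go(15,88,-28);tub()
c=read_camera("top");cv2.imwrite("pics/t5.png",cv2.resize(c["frame"][100:310,110:330],None,fx=2.8,fy=2.8,interpolation=2))
E
```

```text
time: 17.95
eef_pos: [0.5931, 0.0884, 0.1199]
tcp_rot: [0.181, 0.984, -0.001, 0.0]
contact_force: [-2.8, -4.4, 1.7]
opening: -0.0
finger_force: 2.3
at [ 15.4  87.9 -30.1] shift [ 0.4  0.1 -2.1]
no tub
```

View pics/t5.png

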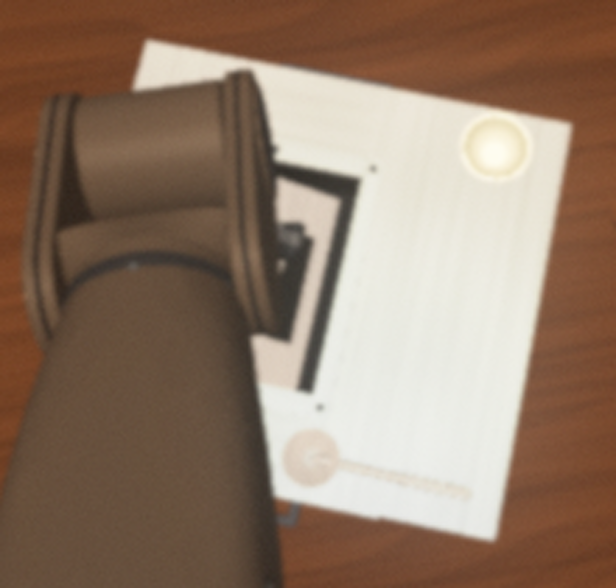

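The tub has gone over the edge and is no longer in view; the flap is still held open. I raise the tool and let the flap shut.

```bash
python3 -m crank '[[[0,0,-15],0,255],[[0,0,-30],0,255],[[0,0,-70],0,255],[[0,0,-110],0,255],[[0,-40,-130],0,255],[[0,-90,-130],0,255],[[0,-135,-130],0,255],[[0,-170,-130],0,255],[[0,-170,-130],0,255],[[0,-170,-130],0,255]]'
python3 -m crank '[[[0,0,0],0,255],[[0,0,0],0,255],[[0,0,0],0,255],[[0,0,0],0,255],[[0,0,0],0,255],[[0,0,0],0,255]]'
python3 - <<'E'
from h import *
c=read_camera("top");P=uc(cloud(c))
m=(abs(P[...,0])<75)&(P[...,1]>5)&(P[...,1]<130)&(P[...,2]<15);q=P[m];print("flap z",len(q),np.percentile(q[:,2],[5,50,95]),np.polyfit(q[:,1],q[:,2],1))
g=(P[...,2]>50)&(P[...,2]<85)&(abs(P[...,0]+121)<45)&(abs(P[...,1]-113)<45);print("glass",P[g].mean(0).round(1))
cv2.imwrite("pics/t6.png",cv2.resize(c["frame"][100:310,110:330],None,fx=2.8,fy=2.8,interpolation=2))
E
```

```text
time: 19.05
eef_pos: [0.5332, -0.0692, 0.2504]
tcp_rot: [0.182, 0.983, 0.001, 0.002]
contact_force: [0.5, -0.5, -0.7]
opening: 0.003
finger_force: 0.0
time: 19.65
eef_pos: [0.5326, -0.0688, 0.2482]
tcp_rot: [0.181, 0.983, 0.0, -0.0]
contact_force: [-0.3, -0.9, 0.6]
opening: -0.002
finger_force: 0.0
flap z 3480 [-3.13869846 -0.95563798  1.16560227] [-0.00337442 -1.31017197]
glass [-121.1  113.5   63.3]
```

View pics/t6.png

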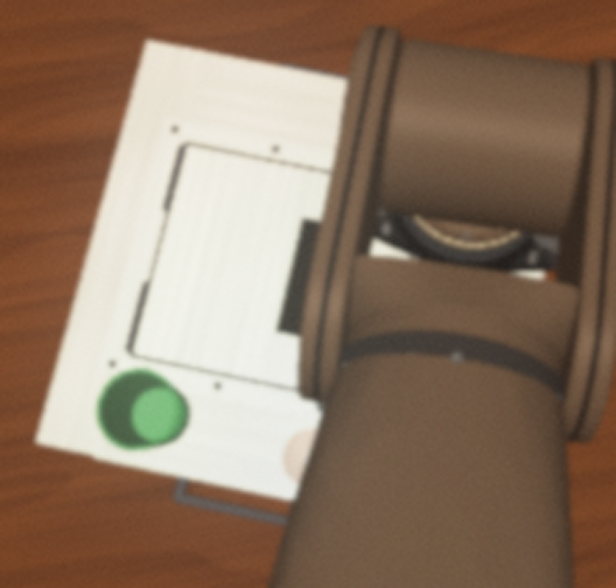

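The flap is shut and level at -1 mm. The glass is at crop (142,408) and hasn't moved. Nothing touches the robot, so I'm handing in.

```bash
python3 -c "
from plant import ctrl
print(ctrl.sign_off())"
```

```text
the job is handed in; nothing more can be done
None
```

I handed the job in: the tub went over the sill while the flap was held open, and the flap is shut again with the glass, dish and spoon undisturbed; because the tool can't tilt, I did it with the closed fingers in turn (push the tub to the brink, press the flap, nudge the tub 2–3 mm past balance, press again) rather than one finger each at the same time, and no verdict came back and I didn't see the tub lying in the pan.

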